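# Lay the name seal down in its box and shut the lid

## Robot

A 6-joint arm with a two-finger parallel gripper is mounted at the origin on a cart in front of the work surface, level with it; the furniture and walls round the work are solid. World frame = base frame: x ahead of the robot, y to its left, z up, the work surface at z = 0. Lengths are in m, angles in rad, forces in N, time in s.
With the tool pointing down it reaches from about 0.4 to 0.825 m from the base axis. Payload 7 kg.
Tool frame: the origin (TCP) lies on the centre line of the jaws, within the pads' length; the fingertips stand 14 mm ahead of it and the grasp point (between the pads) lies 5 mm behind it; z points along the fingers, y is the line along which they close (so a half turn about z gives the same grasp; the last joint's range is limited). The gripper opens to 88 mm and grips with 3 to 60 N. Pads are 19 mm wide; open, the fingers measure 130 mm over their backs; the gripper's body (78 mm by 193 mm) begins 47 mm behind the grasp point.
Start: joints at [-0.874, 0.359, 0.012, 0, -1.224, -0.288], TCP at [0.268, -0.619, 0.203] pointing down, gripper open.
Joint ranges: [-3.07, 3.07], [-1.43, 2.12], [-1.02, 1.25], [-3.03, 1.67], [-3.05, -0], [-3.03, 3.03]. Speed limits (rad/s): [2.39, 2.39, 3.01, 3.14, 3.14, 3.14].

## Interface

Orientations are given as [roll, pitch, yaw] about the fixed x, y, z axes, in that order (R = Rz(yaw) Ry(pitch) Rx(roll)).
In Python, from station import arm gives the robot as it stands.
- The arm moves only by the tool move_arm, never from a script. Its argument "rows" is a list of rows, each an object with "translation": the shift along the tool's x, y, z in cm, a list of three; "rot": the turn, a rotation vector about the tool's x, y, z in degrees, a list of three; "hand": the closure, from 0 (fully open) to 1 (shut). A call has 1 to 8 rows; each row is the pose to reach, as a shift and turn from the pose commanded when the call began, along the tool's axes at that moment; what a row does not reach only later rows make up. A row lasts 1/12 s, in which the tool goes at most 41.7 mm and 7.16 degrees, less where a joint would pass 70% of its speed; a pose out of reach is approached as far as the arm can. A call with a gripper value outside its range is refused whole. The fingers move at their own pace and stop on an object; "squeeze" is the grip in N (left out, the last holds). Time passes only in rows, so rows that repeat a pose let the fingers close. It gives the time, the measured TCP pose, the force, the opening and the grip force at its end, in the units of the state.
- arm.get_state(): the state, without advancing time (a new reading comes with each control period).
- arm.grab_frame(name): name is "side" or "top" or "wrist"; returns (picture, depth): 400x640x3 uint8, red, green, blue; 400x640 float32, m along the optical axis (not along the pixel's ray), 0 where there is no reading.
- arm.camera_params(name): a dict with "vfov" (degrees; the focal length in pixels is half the picture's height over the tangent of half this angle, whatever the lens; pixels are square), "cx", "cy" (the principal point, pixels), "k1" (the pictures are not rectified: a ray, as slopes to the right and down, at radius r is drawn at 1 + k1 r^2 times it, then the intrinsics apply), "position" and "orientation" of the camera in the world; the wrist camera has in their place "tool_from_camera" (4x4, takes a point from camera to tool coordinates, whose origin is the TCP and whose axes are the flange's). Camera axes: x right, y down, z forward; pixel columns grow to the right and rows downward; lengths in m; the calibration is good to about 2 mm. A picture is of the moment at which its call begins: read the wrist's pose just before it. camera_params takes no time and is no camera call.
- arm.job_done(): hands the job in; it is judged then, once.
Trained networks look in the newest picture that a camera, given by its name, has taken for a name from the list of things; names that differ only in an ending like _2 or _b are one class to them, and where a whole thing is asked for, a point or a joint stands for the part that bears it (a point fixed in the world has none). Each returns a list of dicts, best first, with "p" (0 to 1); they miss things now and then, are a little off and sometimes report something else, mostly with a low value. They report only what shows in the picture. A call takes as long as a camera call. They do not tell look-alikes from the thing itself.
- arm.search_frame(label, camera): "point" ([x, y, z] in m, in the coordinates of the camera as it stood for that picture, good to about 4 mm: the middle of the surface that is visible of it).
- arm.pinpoint(label, camera): "point" ([x, y, z] in m, in the coordinates of the camera as it stood for that picture, good to about 4 mm: a listed point, or the origin of a listed thing).
The state is a dict: "t": time; "q": joint angles; "qd": joint speeds; "joint_efforts": joint torques, N m; "eef_pos": TCP position; "ee_rot": TCP orientation; "force": force on the tool from outside, world axes, zero at the start; "moment": the same for the moment, N m; "width": finger opening in m; "gripper_force": force on a finger pad.
Only numpy, scipy, OpenCV 4.12 (cv2) and the standard library are available. Lean on these libraries where they do the work, as an engineer would, in place of code of your own. Each camera call takes 0.05 s, during which the arm holds its last target. There are 200 camera calls.

## Task

The name seal was left standing on end in its little gilt box, so the lid cannot shut. Without gripping or picking up anything, gently push the seal over so that it lies down lengthwise in the box, then swing the lid over and press it gently until it is fully shut. Do not let it slam, leave the box standing where it is and disturb nothing else on the desk.

Things in the scene. Friction and masses are not known exactly. Their poses are not given: they have to be found in the camera images.
- seal_box: loose gilt box with hinged lid, 0.5 kg, 69 (x) x 102 (y) x 60 mm. Origin: under its middle; z up. Felt-lined inner floor 10 mm up; inside x -28 to 31, y -47 to 47 mm; wall rims 43 mm up, walls 3 mm. The hinge runs along y at x = 34, z = 44 mm; the lid covers the box towards -x and is about as wide as the box.
- seal_box_lid (a joint): angle of the lid: 0 fully shut, 1.57 upright, 1.75 (stop) leaning back. It turns lightly (0.02 N m friction, slightly damped) and stays where it is left, so it does not fall shut by itself.
- lid_edge (a point): point on the lid: outer (top) face, middle of the free edge, 66 mm from the hinge line in the box's x and, with the lid shut, 60 mm above the desk. The lid is a 16 mm thick slab.
- seal: brown wooden name seal, 67 mm tall, 55 g: foot 20 (x) x 42 (y) x 12 mm, above it a round grip 23 mm thick. Origin: middle of the sole; z along the grip, away from the sole. It stands loose on the box floor at the box's -y end, foot across the box (its own x along the box's y), so that its top is 34 mm above the rims. There is room for it to lie only along the box's y, grip towards +y.
- tape_roll: wide roll of brown parcel tape lying flat, 96 mm across and 48 mm high; bystander. Origin: centre of its underside.
- ink_pad: closed red tin ink pad, 54 x 84 x 17 mm; bystander. Origin: centre of its underside.
- marker_a: black marker pen, 138 mm long and 13 mm thick; bystander. Origin: under its middle.
- note_pad: black spiral note pad, 148 x 110 x 16 mm; bystander. Origin: centre of its underside.
- calculator: grey pocket calculator, 112 x 68 x 13 mm; bystander. Origin: centre of its underside.
Mind the look-alikes: they are no part of the job. There is more than one size of the seal; the job needs the larger.

How it is judged:
By the outcome, as a careful person would: the job done as asked, in the order asked, and still so for the second after the job is handed in, with the robot touching nothing.
It also fails if it takes over 48 s, if anything falls off the work surface, if the arm or the gripper's body presses on something with over 40 N, if the wrist force passes 120 N, or if a joint passes its speed limit or range.

## Working session

There is one attempt and no reset: what is moved stays moved. The work goes in short steps, Python scripts to look and compute and a tool call to move; the robot and the scene stay as the last step left them, time stands still between calls to the robot, and variables do not carry over. Pictures are saved under pics/ and viewed, at most 10 in all, crops included, and the job is handed in when it is done.

Besides the shell and the picture viewer there is one more tool, called after "Request:" as name([rows], argument=value, ...), one row to a line, values as JSON. move_arm: Moves the arm, as the interface text tells. Its arguments: {"type":"object","properties":{"rows":{"type":"array","items":{"type":"object","properties":{"translation":{"type":"array","items":{"type":"number"}},"rot":{"type":"array","items":{"type":"number"}},"hand":{"type":"number"}}}},"squeeze":{"type":"number"}},"required":["rows"]}

```bash
mkdir -p pics; cat > h.py <<'E'
import numpy as np, cv2
from station import arm
from scipy.spatial.transform import Rotation as R
def rot(o):
    o=np.array(o,float)
    if o.shape==(3,3): return o
    if o.size==4: return None
    return R.from_euler('xyz',o).as_matrix()
def pose(name):
    p=arm.camera_params(name)
    if 'position' in p: return rot(p['orientation']),np.array(p['position'])
    s=arm.get_state(); T=np.array(p['tool_from_camera'])
    Rt=rot(s['ee_rot']); return Rt@T[:3,:3], Rt@T[:3,3]+np.array(s['eef_pos'])
def world(name,pt):
    A,t=pose(name); return A@np.array(pt)+t
def cloud(name,depth):
    p=arm.camera_params(name); h,w=depth.shape
    f=h/2/np.tan(np.radians(p['vfov']/2))
    K=np.array([[f,0,p['cx']],[0,f,p['cy']],[0,0,1]])
    v,u=np.mgrid[:h,:w]
    xy=cv2.undistortPoints(np.stack([u,v],-1).reshape(-1,1,2).astype(float),K,np.array([p['k1'],0,0,0.])).reshape(h,w,2)
    c=np.dstack([xy[...,0]*depth,xy[...,1]*depth,depth])
    A,t=pose(name); W=c@A.T+t; W[depth<=0]=np.nan; return W
E
python3 - <<'E'
from h import *
s=arm.get_state(); print({k:np.round(v,3) for k,v in s.items()})
ims=[]
for n in ('side','top'):
    p=arm.camera_params(n); print(n,p)
    im,d=arm.grab_frame(n); np.savez(f'{n}0.npz',im=im,d=d); cv2.imwrite(f'pics/{n}0.png',im[...,::-1])
    for l in ('seal_box','lid_edge','seal','ink_pad','tape_roll','marker_a','note_pad','calculator'):
        for r in arm.pinpoint(l,n)[:3]: print(l,round(r['p'],2),np.round(world(n,r['point']),3))
E
```

```text
{'t': np.float64(0.0), 'q': array([-0.874,  0.359,  0.011, -0.   , -1.224, -0.288]), 'qd': array([ 0.001,  0.001, -0.002,  0.   ,  0.   ,  0.001]), 'joint_efforts': array([ 2.0000e-03, -5.8271e+01,  2.9306e+01,  6.9970e+00,  7.0000e-03,
       -0.0000e+00]), 'eef_pos': array([ 0.268, -0.619,  0.202]), 'ee_rot': array([ 3.14 , -0.   , -2.733]), 'force': array([ 0.442, -0.095,  0.406]), 'moment': array([0.01 , 0.032, 0.051]), 'gripper_force': np.float64(0.0), 'width': np.float64(0.088)}
side {'vfov': 55.60183446247515, 'cx': 317.04163837927655, 'cy': 201.46073035850762, 'k1': -0.025779409021133445, 'position': array([0.17027537, 0.51620057, 0.49633127]), 'orientation': array([-2.11857287, -0.02485658, -2.68820723])}
seal_box 0.64 [ 0.465 -0.268 -0.003]
seal_box 0.35 [ 0.506 -0.077  0.002]
lid_edge 0.85 [ 0.506 -0.243  0.107]
seal 0.73 [ 0.48  -0.293  0.007]
seal 0.62 [ 0.58  -0.289 -0.001]
ink_pad 0.83 [0.384 0.014 0.001]
tape_roll 0.9 [ 0.506 -0.08  -0.002]
marker_a 0.92 [0.378 0.132 0.001]
note_pad 0.67 [ 0.344 -0.431 -0.001]
note_pad 0.19 [ 0.378  0.132 -0.002]
calculator 0.74 [ 0.351 -0.251 -0.001]
calculator 0.25 [ 0.483 -0.293  0.009]
top {'vfov': 42.08452145981226, 'cx': 320.7066447198553, 'cy': 197.54579454316936, 'k1': -0.1651547285151003, 'position': array([ 0.38822428, -0.12597331,  1.24870004]), 'orientation': array([-3.07631999, -0.01997667, -1.58139992])}
seal_box 0.66 [ 0.458 -0.269 -0.   ]
lid_edge 0.65 [ 0.51  -0.238  0.109]
lid_edge 0.36 [0.373 0.132 0.   ]
seal 0.54 [ 0.476 -0.291  0.01 ]
seal 0.43 [ 0.573 -0.292  0.001]
ink_pad 0.95 [0.382 0.017 0.002]
tape_roll 0.7 [ 0.504 -0.08   0.   ]
marker_a 0.72 [0.373 0.132 0.002]
note_pad 0.79 [ 0.346 -0.428 -0.006]
calculator 0.7 [ 0.343 -0.251 -0.003]
```

View pics/side0.png

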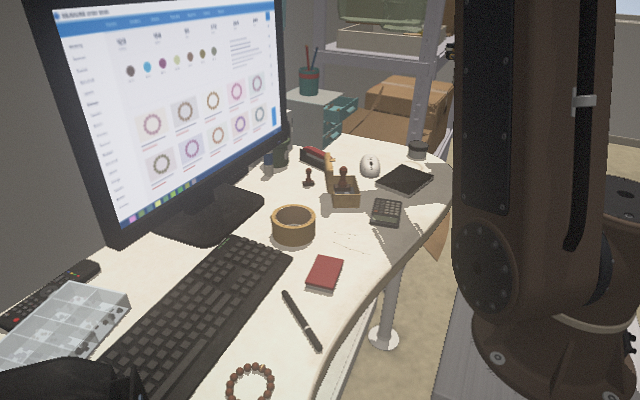

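View pics/top0.png

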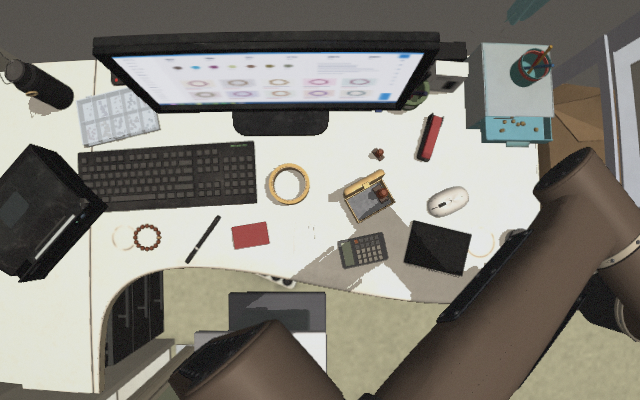

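```bash
python3 - <<'E'
from h import *
for n in('top','side'):
    z=np.load(n+'0.npz'); W=cloud(n,z['d']); P=W[np.isfinite(W).all(-1)]
    m=(P[:,0]>.38)&(P[:,0]<.64)&(P[:,1]>-.36)&(P[:,1]<-.18)&(P[:,2]>-.05)
    P=P[m]
    # height map in 5mm cells
    print(n)
    for x in np.arange(.40,.62,.0075):
        row=''
        for y in np.arange(-.185,-.355,-.0075):
            q=P[(abs(P[:,0]-x)<.004)&(abs(P[:,1]-y)<.004),2]
            row+='%4d'%(q.max()*1000) if len(q) else '   .'
        print('%.3f'%x,row)
E
```

```text
top
0.400    4   1   2   1   1   1   2   3   1   3   3   0   0   2   1   1   0   3   1   3   0   0   2
0.408    3   2   2   2   4   1   0  42  43   3   0   1   3   1   2   3   2   3   0   2   3   2   2
0.415    1   3   2   2   3   4  42  44  45  41   4   0   8   2   0   1   2   2   3   1   3   1   2
0.423    1   3   7   3   3   2  45  11  13  37  45  43   2   2   2   0   0   2   4   2   2   2   0
0.430    4   2   2   1   2  42  43  14  12  13  11  39  43  48   2   3   1   1   2   3   1   2   3
0.438    1   0   1   2  13  44  10  12  12  13  12  15  14  48  43  44   3   2   2   0   3   2   0
0.445    3   1   5   2  44  44  12  16  14  14  12  13  13  13  42  43  42  40   2   5   2   1   3
0.453    3   3   0  35  46  14  14  12  11  12  12  11  12  12  12  25  14  48  45  38   3   2   2
0.460    4   1   4  45  37  14  14  11  10  12  15  13  12  13  24  25  24  19  43   .   2   1   2
0.468    0   2 109 111  91  42  12  14  14  12  12  13  17  72  77  75  27  44  42   4   2   2   2
0.475    2   1 111 111 111 109  83  46  15  13  12  15  12  73  78  76  74  43  -2   2   2   2   2
0.483  
[... 4148 characters left out ...]
  0   0
0.573   -1  -1   0   0  -2  -1  -1  -1  -1   0  -1  -1  -1  46  49  47   8   .  -1   0  -1  -1  -1
0.580   -2  -1  -1  -1  -1   0  -1  -1  -1  -1  -1  -1   8  44  48   .   .   .   .  -2   0  -1  -2
0.588   -1  -1  -1  -1   0   0  -1  -1   0   0  -1   0  -1   9   9   .   .   .   .   .   0  -1   0
0.595   -1  -1   0  -1  -1  -2   0  -2   0  -1  -1  -2   0   0   0   .   .  -1   .   .   .   0  -1
0.603    0  -1  -1  -1  -1  -1   0  -1   0  -1  -1   0   0  -1  -2  -2  -2  -1  -1   0   0   .   .
0.610   -1  -1  -1   0   0  -1   0   0   0  -1  -1   0  -1  -1   0  -2  -1  -1   0  -2  -1  -1  -2
0.618   -2  -2  -1  -1   0  -1   0   0   0  -1  -1  -3  -1  -1  -1  -1   0  -1   0   0  -1  -3  -1
```

The side picture shows the box near (342,190) with the large seal in it, the small seal by (308,178) and the stapler behind. From above, the box is at (370,195) with its lid up at (364,183). The target seal stands at (382,193) and the small look-alike at (378,154). Next I fit the box frame precisely from the clouds.

```bash
python3 - <<'E'
from h import *
from scipy.optimize import least_squares
for n,dz in(('top',-.002),('side',.001)):
    z=np.load(n+'0.npz'); W=cloud(n,z['d']); P=W[np.isfinite(W).all(-1)]; P[:,2]+=dz
    m=(P[:,2]>.1)&(P[:,1]>-.5)&(P[:,1]<0)&(P[:,0]>.4)&(P[:,0]<.75)&~((P[:,0]<.54)&(P[:,1]<-.17)&(P[:,1]>-.33))
    if m.any(): Q=P[m]; print(n,'tall: minx',np.sort(Q[:,0])[:5:].round(3), [(round(y,2),Q[abs(Q[:,1]-y)<.03,0].min().round(3)) for y in np.arange(-.45,0,.05) if (abs(Q[:,1]-y)<.03).any()])
    P=P[(P[:,0]>.38)&(P[:,0]<.54)&(P[:,1]>-.36)&(P[:,1]<-.18)]
    r=P[(P[:,2]>.039)&(P[:,2]<.047)]
    def loc(p,q): 
        c,s=np.cos(p[2]),np.sin(p[2]); d=q[:,:2]-p[:2]
        return d@np.array([[c,-s],[s,c]])
    def res(p):
        l=loc(p,r); d=np.minimum.reduce([abs(l[:,0]+29.5e-3),abs(l[:,1]-.0485),abs(l[:,1]+.0485)]); return np.minimum(d,.01)
    f=least_squares(res,[.458,-.267,.52],loss='soft_l1',f_scale=.002,x_scale=[.01,.01,.1]); p=f.x
    print(n,p.round(4),np.degrees(p[2]).round(2),np.sqrt((f.fun**2).mean()),len(r))
    L=np.c_[loc(p,P),P[:,2]]*1000
    t=L[(L[:,2]>66)&(L[:,0]<25)]; print(' seal top n',len(t),t.min(0).round(1),t.max(0).round(1),np.median(t,0).round(1))
    ft=L[(L[:,2]>17)&(L[:,2]<28)&(abs(L[:,0])<27)&(abs(L[:,1])<46)]; print(' foot',np.percentile(ft,[3,97],axis=0).round(1))
    li=L[(L[:,2]>98)]; print(' lidtop',np.percentile(li,[2,50,98],axis=0).round(1))
    ex=L[(L[:,2]>35)]; print(' all',np.percentile(ex,[1,99],axis=0).round(1))
    s=arm.get_state()
    yaw=p[2]-np.pi; print(' turn needed (world z) deg',np.degrees(yaw-s['ee_rot'][2]))
E
```

```text
top tall: minx [0.4 0.4 0.4 0.4 0.4] [(np.float64(-0.45), np.float64(0.4)), (np.float64(-0.4), np.float64(0.4)), (np.float64(-0.35), np.float64(0.658)), (np.float64(-0.3), np.float64(0.652)), (np.float64(-0.25), np.float64(0.652)), (np.float64(-0.2), np.float64(0.655)), (np.float64(-0.15), np.float64(0.658)), (np.float64(-0.1), np.float64(0.656)), (np.float64(-0.05), np.float64(0.656))]
top [ 0.4581 -0.2661  0.5042] 28.89 0.005282584149606449 126
 seal top n 64 [ -7.1 -42.   66.2] [ 12.4 -21.6  78.5] [  3.  -31.4  71.2]
 foot [[-17.4 -41.3  17.3]
 [ 23.2 -22.4  27. ]]
 lidtop [[ 31.4 -47.1  99.1]
 [ 44.1   0.5 106.1]
 [ 52.4  48.6 111.4]]
 all [[-30.7 -49.9  35.5]
 [ 52.7  50.7 111.4]]
 turn needed (world z) deg 5.473340859975185
side tall: minx [0.655 0.656 0.656 0.657 0.657] [(np.float64(-0.45), np.float64(0.732)), (np.float64(-0.4), np.float64(0.688)), (np.float64(-0.35), np.float64(0.659)), (np.float64(-0.3), np.float64(0.655)), (np.float64(-0.25), np.float64(0.655)), (np.float64(-0.2), np.float64(0.658)), (np.float64(-0.15), np.float64(0.658)), (np.float64(-0.1), np.float64(0.659)), (np.float64(-0.05), np.float64(0.659))]
side [ 0.4601 -0.266   0.5058] 28.98 0.004260661425150681 128
 seal top n 41 [ -6.3 -38.7  66. ] [ 11.9 -21.3  77.5] [  4.2 -27.3  71.9]
 foot [[-18.3 -45.3  17.6]
 [ 22.7 -20.9  27.5]]
 lidtop [[ 31.4 -41.8  99. ]
 [ 45.    9.4 108. ]
 [ 52.7  50.7 112.4]]
 all [[-30.3 -49.3  35.1]
 [ 52.7  51.6 112.1]]
 turn needed (world z) deg 5.5601145200639746
```

```bash
cat >> h.py <<'E'
B=np.array([.459,-.266]); YAW=np.radians(28.95)
c,s_=np.cos(YAW),np.sin(YAW); RB=np.array([[c,-s_],[s_,c]])
def st():
    s=arm.get_state(); e=np.array(s['eef_pos']); l=RB.T@(e[:2]-B)*1000
    print('t',round(s['t'],2),'box',l.round(1),'z',(e[2]*1000).round(1),'rpy',np.degrees(s['ee_rot']).round(2),'F',np.round(s['force'],2),'w',s['width'])
    return s
def go(bx,by,z):
    s=st(); e=np.array(s['eef_pos']); t=np.r_[B+RB@(np.array([bx,by])/1000),z/1000]
    Rt=rot(s['ee_rot']); Rg=rot([np.pi,0,YAW-np.pi])
    print('shift cm',((Rt.T@(t-e))*100).round(2),'rot',np.degrees(R.from_matrix(Rt.T@Rg).as_rotvec()).round(2))
E
python3 -c "
from h import *
go(2.5,-85,203)"
```

```text
t 0.9 box [-337.9 -216.9] z 203.1 rpy [-180.      0.   -156.58] F [-0.18  0.43 -0.42] w 0.08768120835613631
shift cm [-3.261e+01  1.641e+01  1.000e-02] rot [-0.    0.   -5.53]
```

Request:
move_arm([
  {"translation": [-4, 2, 0], "rot": [0, 0, -1], "hand": 1},
  {"translation": [-8, 4, 0], "rot": [0, 0, -2], "hand": 1},
  {"translation": [-12, 6, 0], "rot": [0, 0, -3], "hand": 1},
  {"translation": [-16, 8, 0], "rot": [0, 0, -4], "hand": 1},
  {"translation": [-20, 10, 0], "rot": [0, 0, -5], "hand": 1},
  {"translation": [-24, 12, 0], "rot": [0, 0, -5.5], "hand": 1},
  {"translation": [-28, 14, 0], "rot": [0, 0, -5.5], "hand": 1},
  {"translation": [-30, 15.5, 0], "rot": [0, 0, -5.5], "hand": 1},
])

```text
t: 1.57
eef_pos: [0.4808, -0.3601, 0.2033]
ee_rot: [-3.141, 0.0, -2.637]
force: [0.3, 0.2, 0.2]
width: 0.0399
gripper_force: 0.0
```

```bash
python3 -c "
from h import *
go(2.5,-85,203)
im,d=arm.grab_frame('wrist'); cv2.imwrite('pics/w1.png',im[...,::-1]); np.savez('w1.npz',im=im,d=d)
W=cloud('wrist',d); q=W.reshape(-1,3); q=q[np.isfinite(q).all(1)]
L=np.c_[(q[:,:2]-B)@RB*1000,q[:,2]*1000]
t=L[(L[:,2]>66)&(L[:,2]<85)&(L[:,0]<25)&(L[:,0]>-20)&(abs(L[:,1])<50)]
print(len(t), t.min(0) if len(t) else '', t.max(0) if len(t) else '')
f=L[(L[:,2]<35)&(L[:,2]>17)&(L[:,0]<25)&(L[:,0]>-26)&(abs(L[:,1])<45)]
print(len(f), np.percentile(f,[2,98],axis=0) if len(f) else '')
r=L[(L[:,2]>38)&(L[:,2]<47)];print(np.percentile(r,[1,99],axis=0) if len(r) else '')
l=L[(L[:,2]>100)&(L[:,2]<120)];print(np.percentile(l,[1,99],axis=0) if len(l) else '')
"
```

```text
t 1.57 box [-26.5 -92.9] z 203.3 rpy [-1.7997e+02  2.0000e-02 -1.5107e+02] F [0.28 0.22 0.25] w 0.03988124734504938
shift cm [-2.9   0.79  0.03] rot [-0.03  0.02 -0.02]
288 [ -1.58690277 -39.89516523  66.39274193] [ 19.32399734 -18.90888721  77.7408857 ]
517 [[-25.81322074 -40.98388106  18.23919081]
 [ 21.87662704  39.08924929  34.6298115 ]]
[[ -25.51586761 -364.4107524    38.16494327]
 [ 162.2476153   192.10945428   46.91349702]]
[[ -64.9022744  -422.59768365  100.16225524]
 [  93.29714012 -279.9559475   119.68488448]]
```

View pics/w1.png

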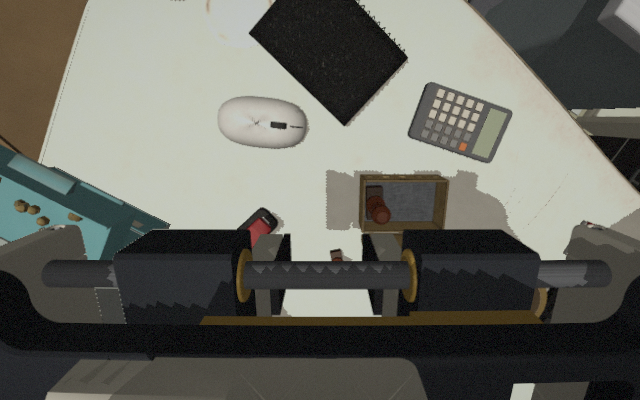

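The wrist view shows the seal standing at the left (-y) end of the box at (375,205), the rest of the floor free, and the fingers still closing. Now I go behind the seal and down.

Request:
move_arm([
  {"translation": [-3, 0.3, 2], "rot": [0, 0, 0], "hand": 1},
  {"translation": [-3, 0.3, 5], "rot": [0, 0, 0], "hand": 1},
  {"translation": [-3, 0.3, 8], "rot": [0, 0, 0], "hand": 1},
  {"translation": [-3, 0.3, 11], "rot": [0, 0, 0], "hand": 1},
  {"translation": [-3, 0.3, 12.8], "rot": [0, 0, 0], "hand": 1},
  {"translation": [-3, 0.3, 12.8], "rot": [0, 0, 0], "hand": 1},
])

```text
t: 2.12
eef_pos: [0.5015, -0.3432, 0.0707]
ee_rot: [3.136, -0.004, -2.637]
force: [-0.3, 0.7, -0.0]
width: 0.001
gripper_force: 0.0
```

```bash
python3 -c "
from h import *
go(4,-70,75)
im,d=arm.grab_frame('side'); cv2.imwrite('pics/s2.png',cv2.resize(im[110:260,260:460],(800,600))[...,::-1])
W=cloud('side',d); q=W.reshape(-1,3); q=q[np.isfinite(q).all(1)]
L=np.c_[(q[:,:2]-B)@RB*1000,q[:,2]*1000]
t=L[(L[:,2]>55)&(L[:,2]<72)&(L[:,0]<28)&(L[:,0]>-25)&(L[:,1]<-50)&(L[:,1]>-130)]
print('finger',len(t), np.percentile(t,[2,98],axis=0) if len(t) else '')
t=L[(L[:,2]>55)&(L[:,2]<85)&(L[:,0]<28)&(L[:,0]>-25)&(L[:,1]<20)&(L[:,1]>-48)]
print('seal',len(t), np.percentile(t,[2,98],axis=0) if len(t) else '')
"
```

```text
t 2.12 box [ -0.2 -88.1] z 70.7 rpy [ 179.67   -0.25 -151.1 ] F [-0.29  0.74 -0.01] w 0.000994410426743562
shift cm [-0.41  1.81 -0.42] rot [ 0.33 -0.25 -0.05]
finger 0 
seal 65 [[ -4.92441972 -37.17057209  55.85599313]
 [ 12.80123118 -22.00364439  75.05438648]]
```

View pics/s2.png

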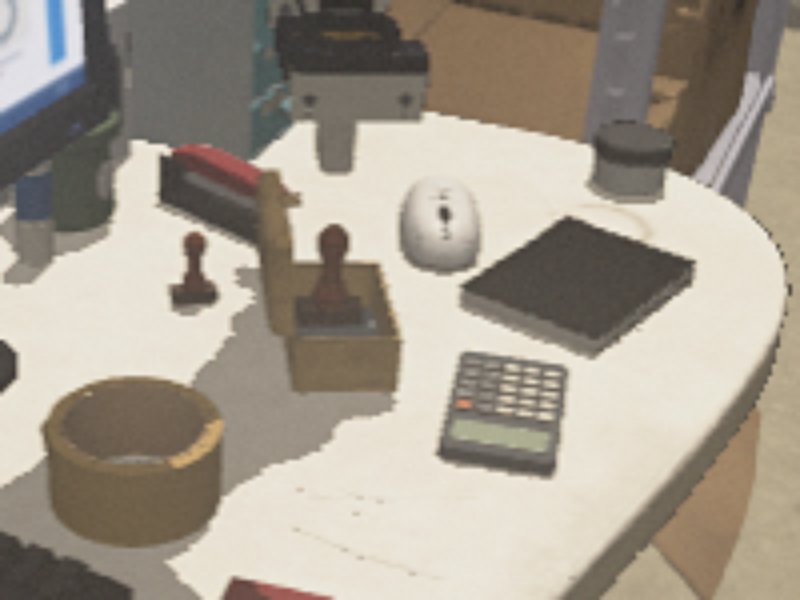

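The crop shows the large seal standing in the box at (330,285), with a round knob. The closed fingers are behind it at (335,145), clear of everything. Now a slow push along +y.

Request:
move_arm([
  {"translation": [0, 0.5, 0], "rot": [0, 0, 0], "hand": 1},
  {"translation": [0, 1.0, 0], "rot": [0, 0, 0], "hand": 1},
  {"translation": [0, 1.5, 0], "rot": [0, 0, 0], "hand": 1},
  {"translation": [0, 2.0, 0], "rot": [0, 0, 0], "hand": 1},
  {"translation": [0, 2.3, 0], "rot": [0, 0, 0], "hand": 1},
  {"translation": [0, 2.6, 0], "rot": [0, 0, 0], "hand": 1},
  {"translation": [0, 2.6, 0], "rot": [0, 0, 0], "hand": 1},
  {"translation": [0, 2.6, 0], "rot": [0, 0, 0], "hand": 1},
])

```text
t: 2.83
eef_pos: [0.4918, -0.3216, 0.0754]
ee_rot: [-3.141, 0.0, -2.636]
force: [0.1, -0.1, 0.4]
width: 0.0004
gripper_force: 0.0
```

```bash
cat >> h.py <<'E'
def seal(n='side'):
    im,d=arm.grab_frame(n); q=cloud(n,d).reshape(-1,3); q=q[np.isfinite(q).all(1)]
    L=np.c_[(q[:,:2]-B)@RB*1000,q[:,2]*1000]
    t=L[(L[:,2]>55)&(L[:,2]<85)&(L[:,0]<28)&(L[:,0]>-25)&(L[:,1]<50)&(L[:,1]>-48)]
    print(n,'seal',len(t), np.percentile(t,[2,98],axis=0).round(1) if len(t) else '')
    return im,L
E
python3 -c "
from h import *
go(4,-60,75); seal()
"
```

```text
t 2.83 box [  1.8 -64.5] z 75.4 rpy [-1.7998e+02  2.0000e-02 -1.5106e+02] F [ 0.13 -0.12  0.35] w 0.00040007479870281937
shift cm [-0.22  0.45  0.04] rot [-0.02  0.02 -0.01]
side seal 64 [[ -5.3 -37.7  56. ]
 [ 12.8 -21.3  75.6]]
```

Request:
move_arm([
  {"translation": [-0.2, 0.3, 0], "rot": [0, 0, 0], "hand": 1},
  {"translation": [-0.2, 0.6, 0], "rot": [0, 0, 0], "hand": 1},
  {"translation": [-0.2, 0.8, 0], "rot": [0, 0, 0], "hand": 1},
  {"translation": [-0.2, 1.0, 0], "rot": [0, 0, 0], "hand": 1},
  {"translation": [-0.2, 1.2, 0], "rot": [0, 0, 0], "hand": 1},
  {"translation": [-0.2, 1.4, 0], "rot": [0, 0, 0], "hand": 1},
  {"translation": [-0.2, 1.5, 0], "rot": [0, 0, 0], "hand": 1},
  {"translation": [-0.2, 1.5, 0], "rot": [0, 0, 0], "hand": 1},
])

```text
t: 3.55
eef_pos: [0.486, -0.3074, 0.0751]
ee_rot: [-3.142, 0.0, -2.637]
force: [0.6, -0.7, 0.9]
width: 0.0005
gripper_force: 0.0
```

```bash
python3 -c "
from h import *
go(4,-50,75); seal()
"
```

```text
t 3.55 box [  3.6 -49.4] z 75.1 rpy [-180.      0.   -151.07] F [ 0.65 -0.7   0.85] w 0.0005086436454364298
shift cm [-0.04 -0.06  0.01] rot [-0.    0.   -0.02]
side seal 63 [[ -5.  -36.1  57.2]
 [ 12.9 -21.9  75.9]]
```

Request:
move_arm([
  {"translation": [0, 0.15, 0], "rot": [0, 0, 0], "hand": 1},
  {"translation": [0, 0.3, 0], "rot": [0, 0, 0], "hand": 1},
  {"translation": [0, 0.45, 0], "rot": [0, 0, 0], "hand": 1},
  {"translation": [0, 0.6, 0], "rot": [0, 0, 0], "hand": 1},
  {"translation": [0, 0.75, 0], "rot": [0, 0, 0], "hand": 1},
  {"translation": [0, 0.9, 0], "rot": [0, 0, 0], "hand": 1},
  {"translation": [0, 0.9, 0], "rot": [0, 0, 0], "hand": 1},
])

```text
t: 4.18
eef_pos: [0.4816, -0.2995, 0.0751]
ee_rot: [3.141, 0.0, -2.637]
force: [0.0, 0.2, 0.2]
width: -0.0
gripper_force: 0.0
```

```bash
python3 -c "
from h import *
go(4,-40,75); seal()
"
```

```text
t 4.18 box [  3.6 -40.3] z 75.1 rpy [ 179.99    0.   -151.07] F [0.04 0.21 0.24] w -3.657562415470937e-05
shift cm [-0.04  0.03  0.01] rot [ 0.01  0.   -0.02]
side seal 64 [[ -4.9 -36.   56.8]
 [ 13.  -22.1  75.5]]
```

```bash
python3 -c "
from h import *
im,d=arm.grab_frame('side'); a=cv2.resize(im[120:210,300:380],(534,600),interpolation=cv2.INTER_CUBIC)
cv2.imwrite('pics/s3.png',a[...,::-1])
im,L=seal('top')
t=L[(L[:,2]>52)&(L[:,2]<85)&(L[:,0]<28)&(L[:,0]>-28)&(abs(L[:,1])<60)];print(len(t))
"
```

```text
top seal 0 
0
```

View pics/s3.png

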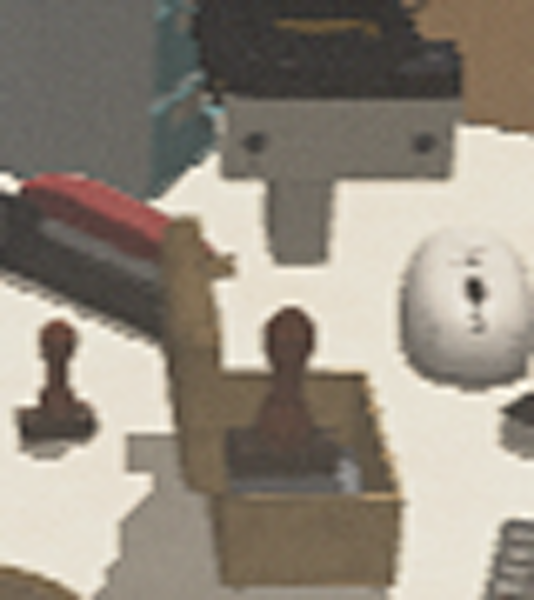

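```bash
python3 -c "
from h import *
p=arm.camera_params('side');A,t=pose('side');f=200/np.tan(np.radians(p['vfov']/2));K=np.array([[f,0,p['cx']],[0,f,p['cy']],[0,0,1]])
def pr(b):
    w=np.r_[B+RB@(np.array(b[:2])/1e3),b[2]/1e3];return cv2.projectPoints((A.T@(w-t)).reshape(1,1,3),np.zeros(3),np.zeros(3),K,np.array([p['k1'],0,0,0.]))[0].ravel().round(1)
for b in [(3.6,-40,61),(3.6,-40,75),(3.6,-20,61),(3.6,-60,61),(4,-31,77)]: print(b,pr(b))
im,d=arm.grab_frame('side');W=cloud('side',d)
for v,u in [(157,345),(153,345),(150,345),(143,345),(169,344),(172,344)]:
    q=W[v,u];print(v,u,d[v,u].round(3),((q[:2]-B)@RB*1000).round(1),(q[2]*1000).round(1))
"
```

```text
(3.6, -40, 61) [343.1 170.3]
(3.6, -40, 75) [343.4 165.4]
(3.6, -20, 61) [343.9 173.9]
(3.6, -60, 61) [342.2 166.9]
(4, -31, 77) [343.7 166.2]
157 345 0.937 [  2.8 -27.6] 104.0
153 345 0.927 [  4.  -23.5] 116.6
150 345 0.923 [  4.5 -24.1] 124.3
143 345 0.835 [15.9 48.5] 172.9
169 344 0.953 [  3.3 -26.7] 71.4
172 344 0.954 [  3.3 -23.6] 64.6
```

```bash
python3 -c "
from h import *
im,d=arm.grab_frame('side');W=cloud('side',d)
for v in range(138,168,2):
  for u in (338,342,346):
    q=W[v,u];print(v,u,im[v,u],((q[:2]-B)@RB*1000).round(1),(q[2]*1000).round(1),end=' | ')
  print()
st()
im,d=arm.grab_frame('wrist')
cv2.imwrite('pics/w4.png',im[...,::-1])
"
```

```text
138 338 [117 112 104] [31.8 46.6] 183.7 | 138 342 [117 111 100] [23.  46.5] 183.7 | 138 346 [115 109  99] [14.2 46.6] 183.8 | 
140 338 [70 67 66] [31.5 46.5] 179.0 | 140 342 [117 111 101] [22.5 45.1] 178.5 | 140 346 [116 110  99] [13.9 47. ] 179.3 | 
142 338 [88 86 81] [31.4 47.1] 174.6 | 142 342 [117 111 100] [22.3 45.6] 174.0 | 142 346 [118 112 100] [13.6 46.6] 174.4 | 
144 338 [108 103  95] [30.9 45.3] 169.1 | 144 342 [117 110 102] [22.2 47.3] 169.9 | 144 346 [116 110 101] [13.5 48.3] 170.4 | 
146 338 [131 125 112] [30.3 42.8] 163.3 | 146 342 [120 114 102] [21.7 45.5] 164.4 | 146 346 [116 112  99] [13.1 47.4] 165.2 | 
148 338 [239 233 219] [ -16.  -332.9] -4.0 | 148 342 [115 108  98] [ 12.5 -21.4] 130.7 | 148 346 [112 105  95] [  2.4 -23.7] 129.7 | 
150 338 [223 218 199] [ -13.7 -310.7] -1.5 | 150 342 [116 109 100] [ 12.1 -21.6] 125.4 | 150 346 [112 107  95] [  2.2 -22.6] 125.0 | 
152 338 [225 218 199] [ -12.5 -298.1] -2.9 | 152 342 [114 107  99] [ 11.3 -25.6] 118.3 | 152 346 [116 108  97] [  1.7 -23.7] 119.2 | 
154 338 [234 227 209] [ -10.8 -281. ] -2.2 | 154 342 [116 110 101] [ 
[... 279 characters left out ...]
 103.0 | 158 346 [116 111 100] [  0.7 -23.9] 103.1 | 
160 338 [230 222 205] [  -6.4 -237.1] -2.6 | 160 342 [238 231 216] [ -18.9 -237.1] -2.6 | 160 346 [238 230 211] [ -31.4 -237.6] -2.8 | 
162 338 [230 222 205] [  -5.  -223.1] -2.8 | 162 342 [229 220 202] [ -17.1 -221.5] -2.0 | 162 346 [231 224 208] [ -29.4 -221.6] -2.1 | 
164 338 [230 221 205] [  -3.7 -209.9] -3.1 | 164 342 [230 222 204] [ -15.5 -206.8] -1.6 | 164 346 [229 221 204] [ -27.8 -207.7] -2.1 | 
166 338 [231 224 208] [  -2.4 -196. ] -3.1 | 166 342 [129 111  98] [  7.2 -39.2] 73.7 | 166 346 [238 230 217] [ -26.2 -193.8] -2.0 | 
t 4.43 box [  3.6 -40.7] z 75.1 rpy [-180.      0.   -151.08] F [0.16 0.14 0.33] w 0.0003715165578718589
```

View pics/w4.png

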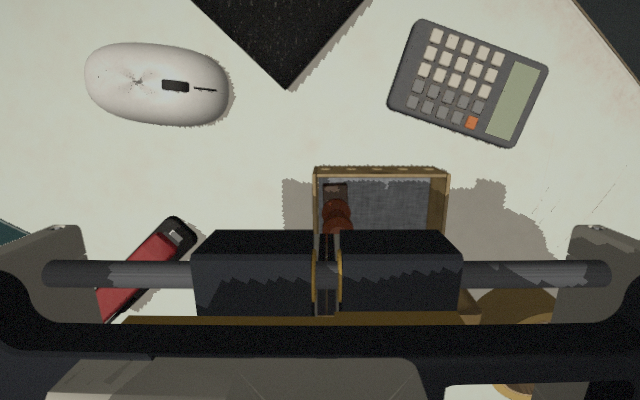

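The wrist view shows the seal standing untouched at (337,205). In both side picture and depth, the closed fingertips end about 100 mm up, not at the 61 mm the text implies, so the fingers passed above the knob. I back off and come down in small steps, checking the tip height by camera.

Request:
move_arm([
  {"translation": [0, -1.5, 0], "rot": [0, 0, 0], "hand": 1},
  {"translation": [0, -3, 0], "rot": [0, 0, 0], "hand": 1},
  {"translation": [0, -4.5, 0], "rot": [0, 0, 0], "hand": 1},
  {"translation": [0, -4.5, 0.8], "rot": [0, 0, 0], "hand": 1},
  {"translation": [0, -4.5, 1.6], "rot": [0, 0, 0], "hand": 1},
  {"translation": [0, -4.5, 2.5], "rot": [0, 0, 0], "hand": 1},
  {"translation": [0, -4.5, 2.5], "rot": [0, 0, 0], "hand": 1},
  {"translation": [0, -4.5, 2.5], "rot": [0, 0, 0], "hand": 1},
])

```text
t: 5.15
eef_pos: [0.5026, -0.3385, 0.0491]
ee_rot: [3.14, -0.001, -2.637]
force: [0.5, 1.1, 0.8]
width: 0.0
gripper_force: 0.0
```

```bash
cat >> h.py <<'E'
def finger():
    "lowest part of the finger in the side depth, near the TCP in the box frame"
    s=st(); im,d=arm.grab_frame('side'); W=cloud('side',d); e=np.array(s['eef_pos']); l=RB.T@(e[:2]-B)*1000
    L=np.dstack([(W[...,:2]-B)@RB*1000,W[...,2]*1000])
    m=(abs(L[...,0]-l[0])<14)&(abs(L[...,1]-l[1])<32)&(L[...,2]>45)&(L[...,2]<e[2]*1000+60)
    g=(im.max(-1).astype(int)-im.min(-1)<30)&m
    t=L[g]; print('finger n',len(t),'min z',np.sort(t[:,2])[:8].round(1),'y',np.percentile(t[:,1],[10,90]).round(1),'x',np.percentile(t[:,0],[2,98]).round(1))
    return im,L
E
python3 -c "
from h import *
finger(); seal()"
```

```text
t 5.15 box [  3.  -84.6] z 49.1 rpy [ 1.7991e+02 -8.0000e-02 -1.5106e+02] F [0.51 1.14 0.78] w 3.336420077613831e-05
finger n 106 min z [70.7 71.8 71.9 72.  72.4 72.6 74.8 75.3] y [-73.  -66.3] x [-6.7 13.6]
side seal 65 [[ -4.9 -36.9  55.3]
 [ 13.  -21.4  75.8]]
```

Request:
move_arm([
  {"translation": [0, 0, 0.6], "rot": [0, 0, 0], "hand": 1},
  {"translation": [0, 0.5, 1.1], "rot": [0, 0, 0], "hand": 1},
  {"translation": [0, 1.0, 1.1], "rot": [0, 0, 0], "hand": 1},
  {"translation": [0, 1.5, 1.1], "rot": [0, 0, 0], "hand": 1},
  {"translation": [0, 1.8, 1.1], "rot": [0, 0, 0], "hand": 1},
  {"translation": [0, 2.0, 1.1], "rot": [0, 0, 0], "hand": 1},
  {"translation": [0, 2.2, 1.1], "rot": [0, 0, 0], "hand": 1},
  {"translation": [0, 2.2, 1.1], "rot": [0, 0, 0], "hand": 1},
])

```text
t: 5.92
eef_pos: [0.4929, -0.3196, 0.0394]
ee_rot: [-3.141, 0.0, -2.637]
force: [-0.1, 1.1, 1.2]
width: 0.0005
gripper_force: 0.0
```

```bash
python3 -c "
from h import *
finger(); seal()"
```

```text
t 5.92 box [  3.7 -63.3] z 39.4 rpy [-1.7998e+02  2.0000e-02 -1.5106e+02] F [-0.06  1.15  1.19] w 0.0005416499297564508
finger n 88 min z [65.8 66.2 67.9 68.9 69.2 69.3 69.4 71. ] y [-50.3 -44.5] x [-6.3 14.6]
side seal 96 [[ -6.5 -47.8  56.2]
 [ 14.1 -22.2  84. ]]
```

Fingers level with the knob, tip about 62 mm. Push on slowly.

Request:
move_arm([
  {"translation": [0, 0.15, 0], "rot": [0, 0, 0], "hand": 1},
  {"translation": [0, 0.3, 0], "rot": [0, 0, 0], "hand": 1},
  {"translation": [0, 0.45, 0], "rot": [0, 0, 0], "hand": 1},
  {"translation": [0, 0.6, 0], "rot": [0, 0, 0], "hand": 1},
  {"translation": [0, 0.75, 0], "rot": [0, 0, 0], "hand": 1},
  {"translation": [0, 0.9, 0], "rot": [0, 0, 0], "hand": 1},
  {"translation": [0, 1.0, 0], "rot": [0, 0, 0], "hand": 1},
  {"translation": [0, 1.0, 0], "rot": [0, 0, 0], "hand": 1},
])

```text
t: 6.68
eef_pos: [0.4879, -0.3109, 0.0391]
ee_rot: [3.142, -0.0, -2.637]
force: [1.0, -0.8, 0.8]
width: 0.0004
gripper_force: 0.0
```

```bash
python3 -c "
from h import *
finger(); seal()"
```

```text
t 6.68 box [  3.6 -53.3] z 39.1 rpy [ 180.     -0.   -151.07] F [ 0.98 -0.8   0.8 ] w 0.00037049694699110565
finger n 101 min z [45.6 45.7 46.5 47.1 47.4 47.7 48.  50.5] y [-41.5 -23.1] x [-5.5 14.3]
side seal 113 [[ -7.6 -42.4  56.4]
 [ 14.2 -15.7  83.2]]
```

Request:
move_arm([
  {"translation": [0, 0.15, 0], "rot": [0, 0, 0], "hand": 1},
  {"translation": [0, 0.3, 0], "rot": [0, 0, 0], "hand": 1},
  {"translation": [0, 0.45, 0], "rot": [0, 0, 0], "hand": 1},
  {"translation": [0, 0.6, 0], "rot": [0, 0, 0], "hand": 1},
  {"translation": [0, 0.75, 0], "rot": [0, 0, 0], "hand": 1},
  {"translation": [0, 0.9, 0], "rot": [0, 0, 0], "hand": 1},
  {"translation": [0, 1.0, 0], "rot": [0, 0, 0], "hand": 1},
  {"translation": [0, 1.0, 0], "rot": [0, 0, 0], "hand": 1},
])

```text
t: 7.45
eef_pos: [0.4831, -0.3022, 0.0391]
ee_rot: [3.141, -0.0, -2.637]
force: [0.8, 0.6, -0.5]
width: 0.0001
gripper_force: 0.0
```

```bash
python3 -c "
from h import *
finger(); im,_=seal()
a=cv2.resize(im[120:210,300:380],(534,600),interpolation=cv2.INTER_CUBIC)
cv2.imwrite('pics/s5.png',a[...,::-1])"
```

```text
t 7.45 box [  3.6 -43.3] z 39.1 rpy [ 179.99   -0.   -151.07] F [ 0.81  0.61 -0.47] w 8.979371504827652e-05
finger n 115 min z [45.4 45.5 46.3 46.8 46.9 47.  48.2 49.6] y [-30.  -14.2] x [-7.1 14.3]
side seal 110 [[ -7.  -32.1  57.6]
 [ 13.9  -6.1  83.8]]
```

View pics/s5.png

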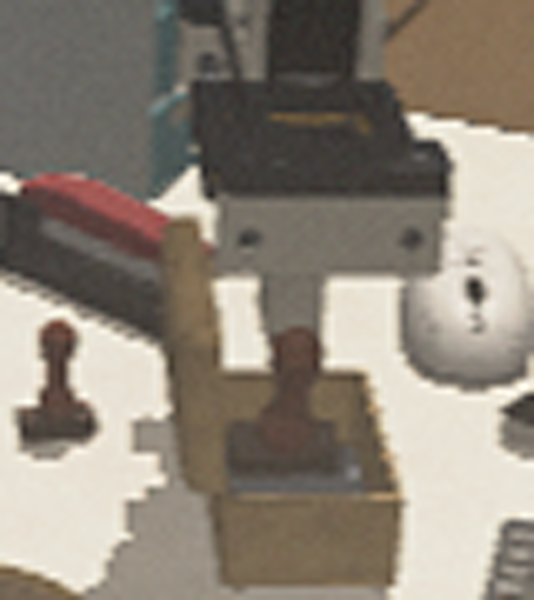

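The seal is tilting towards +y, with its knob now at (297,350) in the crop, and box and lid are still. Keep pushing.

Request:
move_arm([
  {"translation": [0, 0.15, 0], "rot": [0, 0, 0], "hand": 1},
  {"translation": [0, 0.3, 0], "rot": [0, 0, 0], "hand": 1},
  {"translation": [0, 0.45, 0], "rot": [0, 0, 0], "hand": 1},
  {"translation": [0, 0.6, 0], "rot": [0, 0, 0], "hand": 1},
  {"translation": [0, 0.75, 0], "rot": [0, 0, 0], "hand": 1},
  {"translation": [0, 0.9, 0], "rot": [0, 0, 0], "hand": 1},
  {"translation": [0, 1.0, 0], "rot": [0, 0, 0], "hand": 1},
  {"translation": [0, 1.0, 0], "rot": [0, 0, 0], "hand": 1},
])

```text
t: 8.22
eef_pos: [0.4783, -0.2934, 0.0391]
ee_rot: [3.142, 0.0, -2.637]
force: [-0.6, 0.0, -0.3]
width: -0.0002
gripper_force: 0.0
```

```bash
cat >> h.py <<'E'
def inbox(n='side'):
    im,d=arm.grab_frame(n); W=cloud(n,d); L=np.dstack([(W[...,:2]-B)@RB*1000,W[...,2]*1000])
    red=(im[...,0].astype(int)-im[...,2]>18)&(im[...,0]<170)&(im[...,1]<100)
    m=(abs(L[...,0])<27)&(abs(L[...,1])<60)&(L[...,2]>5)&(L[...,2]<90)&red
    t=L[m]; print(n,'red',len(t),np.percentile(t,[3,50,97],axis=0).round(1).tolist() if len(t) else ''); return im,L
E
python3 -c "
from h import *
st(); inbox()"
```

```text
t 8.22 box [  3.6 -33.3] z 39.1 rpy [ 180.      0.   -151.07] F [-0.63  0.03 -0.27] w -0.00020265059469955172
side red 183 [[-26.5, -51.3, 9.8], [-1.5, -5.0, 29.1], [24.0, 49.5, 40.4]]
```

Request:
move_arm([
  {"translation": [0, 0, -1.5], "rot": [0, 0, 0], "hand": 1},
  {"translation": [0, -1, -4], "rot": [0, 0, 0], "hand": 1},
  {"translation": [0, -2.5, -7], "rot": [0, 0, 0], "hand": 1},
  {"translation": [0, -4, -10], "rot": [0, 0, 0], "hand": 1},
  {"translation": [0, -6, -12], "rot": [0, 0, 0], "hand": 1},
  {"translation": [0, -6, -12], "rot": [0, 0, 0], "hand": 1},
  {"translation": [0, -6, -12], "rot": [0, 0, 0], "hand": 1},
])

```text
t: 8.85
eef_pos: [0.5082, -0.347, 0.16]
ee_rot: [-3.14, 0.002, -2.638]
force: [0.6, 0.3, -0.8]
width: 0.0002
gripper_force: 0.0
```

```bash
python3 -c "
from h import *
st(); im,L=inbox()
im2,L2=inbox('wrist')
t=L2[(abs(L2[...,0])<26)&(abs(L2[...,1])<45)&(L2[...,2]<70)];print('wrist box content z max',np.percentile(t[:,2],[50,90,98,100]))
for n in ('side','wrist'):
  for l in ('seal_box','seal'):
    for r in arm.pinpoint(l,n)[:2]:
      w=world(n,r['point']); print(n,l,round(r['p'],2),((w[:2]-B)@RB*1000).round(1),(w[2]*1e3).round(1))
a=np.hstack([cv2.resize(im[140:210,310:380],(400,400)),cv2.resize(im2[130:270,280:480],(400,400))]); cv2.imwrite('pics/s6.png',a[...,::-1])
cv2.imwrite('pics/w6full.png',im2[...,::-1])"
```

```text
t 8.85 box [  3.9 -94.7] z 160.0 rpy [-1.7991e+02  1.0000e-01 -1.5114e+02] F [ 0.6   0.26 -0.8 ] w 0.00021152599901261336
side red 156 [[-26.3, -50.7, 9.9], [-2.2, -3.5, 28.5], [23.9, 49.0, 40.6]]
wrist red 2107 [[-22.7, -49.3, 11.1], [-2.1, 23.0, 28.9], [23.9, 48.2, 42.2]]
wrist box content z max [ 9.74076388 30.08937502 31.44298613 32.92560398]
side seal_box 0.97 [ 4.3 -6.8] -3.9
side seal 0.73 [  2.1 -19.2] 17.9
side seal 0.68 [ 93.9 -77.3] -2.7
wrist seal_box 0.82 [2.2 2.1] -2.3
wrist seal 0.83 [ -1.4 -20.7] 18.5
```

View pics/s6.png

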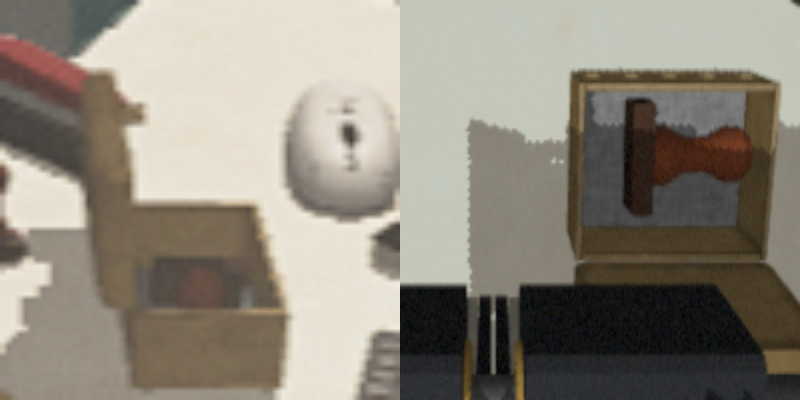

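The side crop and the wrist crop agree: the seal lies flat along the box's y, with its foot at (640,155) and its knob at (730,155) in the right crop. Its highest point is about 33 mm, below the rims, and the box has not moved. Now over and behind the lid.

Request:
move_arm([
  {"translation": [-2.5, 3, 0], "rot": [0, 0, 0], "hand": 1},
  {"translation": [-5, 6, 0], "rot": [0, 0, 0], "hand": 1},
  {"translation": [-7.4, 9.4, 0], "rot": [0, 0, 0], "hand": 1},
  {"translation": [-7.4, 9.4, 2], "rot": [0, 0, 0], "hand": 1},
  {"translation": [-7.4, 9.4, 5], "rot": [0, 0, 0], "hand": 1},
  {"translation": [-7.4, 9.4, 8], "rot": [0, 0, 0], "hand": 1},
  {"translation": [-7.4, 9.4, 8.9], "rot": [0, 0, 0], "hand": 1},
  {"translation": [-7.4, 9.4, 8.9], "rot": [0, 0, 0], "hand": 1},
])

```text
t: 9.82
eef_pos: [0.5245, -0.2275, 0.0674]
ee_rot: [3.138, -0.005, -2.637]
force: [-1.0, -0.6, 0.0]
width: 0.0001
gripper_force: 0.0
```

```bash
cat >> h.py <<'E'
def lid(n='side'):
    im,d=arm.grab_frame(n); W=cloud(n,d); L=np.dstack([(W[...,:2]-B)@RB*1000,W[...,2]*1000])
    br=(im[...,0].astype(int)-im[...,2]>22)&(im[...,0]<225)
    m=(L[...,0]>-50)&(L[...,0]<62)&(abs(L[...,1])<52)&(L[...,2]>48)&(L[...,2]<125)&br
    t=L[m]; print(n,'lid',len(t),np.percentile(t,[2,50,98],axis=0).round(1).tolist() if len(t) else '')
    for r in arm.pinpoint('lid_edge',n)[:1]:
        w=world(n,r['point']); l=(w[:2]-B)@RB*1000; z=w[2]*1e3; print('lid_edge',round(r['p'],2),l.round(1),z.round(1),'angle',np.degrees(np.arctan2(z-44,34-l[0])-np.arctan2(16,66)).round(1))
    return im,L
E
python3 -c "
from h import *
im,L=finger(); lid(); cv2.imwrite('pics/s7.png',cv2.resize(im[120:210,300:380],(534,600),interpolation=cv2.INTER_CUBIC)[...,::-1])"
```

```text
t 9.82 box [75.9  2. ] z 67.4 rpy [ 179.8    -0.27 -151.07] F [-1.03 -0.62  0.02] w 7.944893304535222e-05
finger n 119 min z [92.  92.8 93.  93.4 93.5 93.7 93.8 94. ] y [15.9 20.4] x [64.8 86.4]
side lid 284 [[33.3, -20.6, 50.0], [45.9, 44.8, 95.5], [53.8, 51.1, 110.6]]
```

View pics/s7.png

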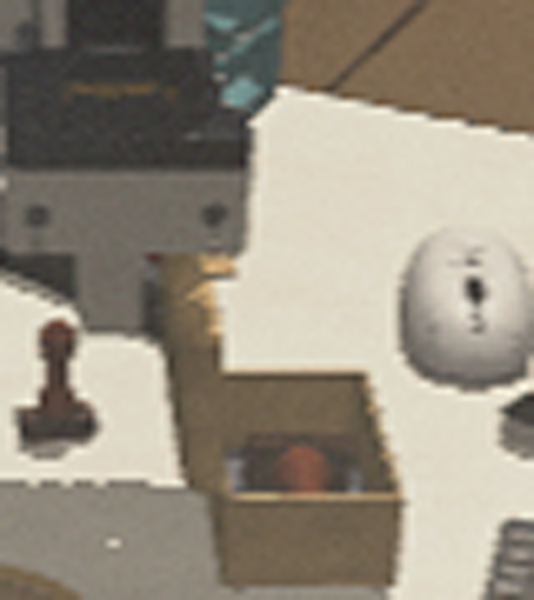

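The crop shows the fingers behind the lid at (110,300), clear of the small seal at (58,370), with the seal lying in the box. Now I swing the lid over slowly along its arc.

Request:
move_arm([
  {"translation": [0.5, 0, 0], "rot": [0, 0, 0], "hand": 1},
  {"translation": [0.9, 0, 0], "rot": [0, 0, 0], "hand": 1},
  {"translation": [1.2, 0, 0], "rot": [0, 0, 0], "hand": 1},
  {"translation": [1.5, 0, 0], "rot": [0, 0, 0], "hand": 1},
  {"translation": [1.8, 0, 0], "rot": [0, 0, 0], "hand": 1},
  {"translation": [2.1, 0, -0.1], "rot": [0, 0, 0], "hand": 1},
  {"translation": [2.4, 0, -0.2], "rot": [0, 0, 0], "hand": 1},
  {"translation": [2.7, 0, -0.2], "rot": [0, 0, 0], "hand": 1},
])

```text
t: 10.63
eef_pos: [0.5029, -0.2413, 0.0723]
ee_rot: [-3.141, 0.0, -2.637]
force: [0.7, 0.2, 1.9]
width: 0.0003
gripper_force: 0.6
```

```bash
python3 -c "
from h import *
finger(); lid()"
```

```text
t 10.63 box [50.4  0.3] z 72.3 rpy [-1.7999e+02  1.0000e-02 -1.5108e+02] F [0.71 0.21 1.95] w 0.00032289089038382125
finger n 187 min z [51.1 54.7 55.  55.1 55.5 56.5 57.6 57.7] y [-8.4 20.8] x [39.3 60.9]
side lid 381 [[17.9, -27.2, 51.0], [35.9, 37.8, 87.2], [48.0, 50.7, 109.4]]
lid_edge 0.58 [34.5 -2.7] 113.3 angle 76.8
```

Request:
move_arm([
  {"translation": [0.4, 0, 0], "rot": [0, 0, 0], "hand": 1},
  {"translation": [0.8, 0, 0], "rot": [0, 0, 0], "hand": 1},
  {"translation": [1.2, 0, 0], "rot": [0, 0, 0], "hand": 1},
  {"translation": [1.6, 0, 0.05], "rot": [0, 0, 0], "hand": 1},
  {"translation": [2.0, 0, 0.15], "rot": [0, 0, 0], "hand": 1},
  {"translation": [2.4, 0, 0.25], "rot": [0, 0, 0], "hand": 1},
  {"translation": [2.8, 0, 0.4], "rot": [0, 0, 0], "hand": 1},
  {"translation": [3.0, 0, 0.5], "rot": [0, 0, 0], "hand": 1},
])

```text
t: 11.45
eef_pos: [0.4761, -0.2559, 0.0669]
ee_rot: [3.141, -0.0, -2.637]
force: [0.1, -0.1, -0.9]
width: 0.0004
gripper_force: 0.3
```

```bash
python3 -c "
from h import *
st(); lid()"
```

```text
t 11.45 box [19.9  0.5] z 66.9 rpy [ 1.7999e+02 -2.0000e-02 -1.5109e+02] F [ 0.11 -0.15 -0.88] w 0.000368743141749078
side lid 527 [[-11.5, -39.0, 52.7], [18.6, 27.8, 76.4], [41.7, 50.7, 96.4]]
lid_edge 0.91 [-1.8 -2.6] 102.9 angle 45.1
```

Request:
move_arm([
  {"translation": [0.3, 0, 0.2], "rot": [0, 0, 0], "hand": 1},
  {"translation": [0.6, 0, 0.38], "rot": [0, 0, 0], "hand": 1},
  {"translation": [0.9, 0, 0.58], "rot": [0, 0, 0], "hand": 1},
  {"translation": [1.15, 0, 0.8], "rot": [0, 0, 0], "hand": 1},
  {"translation": [1.4, 0, 1.05], "rot": [0, 0, 0], "hand": 1},
  {"translation": [1.6, 0, 1.3], "rot": [0, 0, 0], "hand": 1},
  {"translation": [1.8, 0, 1.5], "rot": [0, 0, 0], "hand": 1},
  {"translation": [1.9, 0, 1.65], "rot": [0, 0, 0], "hand": 1},
])

```text
t: 12.22
eef_pos: [0.4597, -0.2649, 0.0502]
ee_rot: [3.141, -0.0, -2.637]
force: [0.3, 0.6, 0.1]
width: 0.0008
gripper_force: 0.3
```

```bash
python3 -c "
from h import *
st(); lid()"
```

```text
t 12.22 box [1.1 0.6] z 50.2 rpy [ 1.7998e+02 -2.0000e-02 -1.5109e+02] F [0.34 0.62 0.14] w 0.0007958323609753007
side lid 552 [[-25.4, -41.6, 50.7], [10.9, 26.7, 63.9], [36.9, 50.5, 74.8]]
lid_edge 0.67 [-24.7  -2.1] 80.5 angle 18.2
```

Request:
move_arm([
  {"translation": [0.1, 0, 0.15], "rot": [0, 0, 0], "hand": 1},
  {"translation": [0.2, 0, 0.3], "rot": [0, 0, 0], "hand": 1},
  {"translation": [0.3, 0, 0.45], "rot": [0, 0, 0], "hand": 1},
  {"translation": [0.4, 0, 0.6], "rot": [0, 0, 0], "hand": 1},
  {"translation": [0.5, 0, 0.72], "rot": [0, 0, 0], "hand": 1},
  {"translation": [0.6, 0, 0.84], "rot": [0, 0, 0], "hand": 1},
  {"translation": [0.65, 0, 0.95], "rot": [0, 0, 0], "hand": 1},
  {"translation": [0.7, 0, 1.05], "rot": [0, 0, 0], "hand": 1},
])

```text
t: 12.98
eef_pos: [0.454, -0.2682, 0.0399]
ee_rot: [3.142, -0.0, -2.637]
force: [-0.1, 0.6, -0.2]
width: 0.0005
gripper_force: 0.1
```

```bash
python3 -c "
from h import *
st(); lid()"
```

```text
t 12.98 box [-5.5  0.5] z 39.9 rpy [ 180.     -0.   -151.08] F [-0.12  0.61 -0.2 ] w 0.00046952511866297066
side lid 514 [[-28.3, -40.5, 48.8], [9.3, 25.7, 59.2], [35.2, 50.3, 63.2]]
lid_edge 0.91 [-31.1  -2.1] 67.6 angle 6.3
```

Nearly shut; press gently in small steps.

Request:
move_arm([
  {"translation": [0, 0, 0.08], "rot": [0, 0, 0], "hand": 1},
  {"translation": [0, 0, 0.16], "rot": [0, 0, 0], "hand": 1},
  {"translation": [0, 0, 0.24], "rot": [0, 0, 0], "hand": 1},
  {"translation": [0, 0, 0.32], "rot": [0, 0, 0], "hand": 1},
  {"translation": [0, 0, 0.32], "rot": [0, 0, 0], "hand": 1},
])

```text
t: 13.5
eef_pos: [0.454, -0.2682, 0.0367]
ee_rot: [3.141, -0.0, -2.637]
force: [-0.9, 0.6, 0.4]
width: 0.0006
gripper_force: 0.0
```

```bash
python3 -c "
from h import *
st(); lid()"
```

```text
t 13.5 box [-5.4  0.5] z 36.7 rpy [ 179.99   -0.   -151.08] F [-0.89  0.58  0.42] w 0.0005957522500423136
side lid 484 [[-28.7, -41.5, 48.5], [9.8, 24.3, 57.7], [34.8, 50.2, 60.0]]
lid_edge 0.7 [-30.9  -1.7] 59.6 angle -0.1
```

Request:
move_arm([
  {"translation": [0, 0, 0.03], "rot": [0, 0, 0], "hand": 1},
  {"translation": [0, 0, 0.06], "rot": [0, 0, 0], "hand": 1},
  {"translation": [0, 0, 0.09], "rot": [0, 0, 0], "hand": 1},
  {"translation": [0, 0, 0.12], "rot": [0, 0, 0], "hand": 1},
  {"translation": [0, 0, 0.12], "rot": [0, 0, 0], "hand": 1},
])

```text
t: 14.02
eef_pos: [0.4542, -0.2683, 0.0364]
ee_rot: [-3.141, 0.0, -2.636]
force: [-2.4, 2.3, 7.5]
width: 0.0002
gripper_force: 3.9
```

About 7.5 N reaction at z ≈ 60 mm: the lid is on its stop. Lift straight off and check.

Request:
move_arm([
  {"translation": [0, 0, 0.14], "rot": [0, 0, 0], "hand": 1},
  {"translation": [0, 0, 0], "rot": [0, 0, 0], "hand": 1},
  {"translation": [0, 0, -0.5], "rot": [0, 0, 0], "hand": 1},
  {"translation": [0, 0, -2], "rot": [0, 0, 0], "hand": 1},
  {"translation": [0, -2, -5], "rot": [0, 0, 0], "hand": 1},
  {"translation": [0, -5, -8], "rot": [0, 0, 0], "hand": 1},
  {"translation": [0, -8, -11], "rot": [0, 0, 0], "hand": 1},
  {"translation": [0, -11, -13], "rot": [0, 0, 0], "hand": 1},
])

```text
t: 14.68
eef_pos: [0.5085, -0.3658, 0.1693]
ee_rot: [-3.139, 0.002, -2.636]
force: [1.4, 0.8, 0.2]
width: 0.0007
gripper_force: 0.0
```

```bash
python3 -c "
from h import *
st(); im,L=lid()
im2,L2=lid('wrist')
for n,l in (('side',L),('wrist',L2)):
  m=(l[...,0]>-60)&(l[...,0]<70)&(abs(l[...,1])<70)&(l[...,2]>54)&(l[...,2]<66); t=l[m]
  A=np.c_[t[:,0],np.ones(len(t))]; q=np.linalg.lstsq(A,t[:,2],rcond=None)[0]
  print(n,len(t),'extent',np.percentile(t,[1,99],axis=0).round(1).tolist(),'slope deg',np.degrees(-q[0]).round(2),'centre z',q[1].round(1))
for r in arm.pinpoint('seal_box','side')[:1]:
  w=world('side',r['point']);print('box',((w[:2]-B)@RB*1000).round(1))
a=np.hstack([cv2.resize(im[120:220,290:390],(400,400)),cv2.resize(im2,(400,250),interpolation=cv2.INTER_AREA)[:,:].repeat(1,0) if 0 else cv2.copyMakeBorder(cv2.resize(im2,(400,250)),0,150,0,0,cv2.BORDER_CONSTANT)]); cv2.imwrite('pics/s8.png',a[...,::-1])"
```

```text
t 14.68 box [  -5.  -111.3] z 169.3 rpy [-1.7984e+02  1.1000e-01 -1.5102e+02] F [1.37 0.8  0.22] w 0.0006568492340489574
side lid 579 [[-28.0, -41.9, 48.8], [4.4, 15.5, 57.8], [34.6, 50.2, 59.9]]
lid_edge 0.78 [-31.   -3.4] 61.9 angle 1.8
wrist lid 6269 [[-31.3, -45.9, 50.3], [-2.1, 0.3, 56.8], [31.6, 48.1, 58.5]]
lid_edge 0.8 [-33.9   5.4] 56.8 angle -3.0
side 480 extent [[-28.0, -42.8, 54.4], [33.4, 49.2, 60.2]] slope deg 0.29 centre z 57.9
wrist 5549 extent [[-29.6, -43.5, 54.2], [31.2, 49.1, 58.7]] slope deg -0.2 centre z 56.8
box [ 4.6 -3.9]
```

View pics/s8.png

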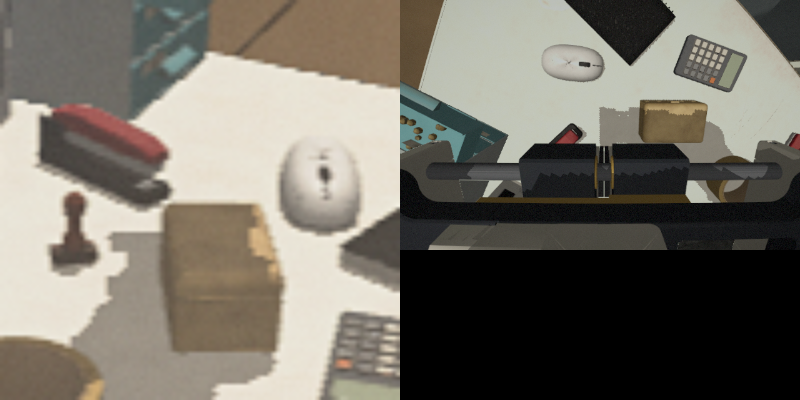

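The box is shut: in the left crop the lid at (220,240) is level with the rim. The lid slope is about 0°, the box is in place, and the neighbours are undisturbed. I hand the job in.

```bash
python3 -c "
from station import arm
print(arm.job_done())"
```

```text
the job is handed in; nothing more can be done
None
```

The seal lies flat lengthwise in the box and the lid is fully shut, closed slowly and pressed with about 7.5 N; the box stayed where it was, nothing else on the desk looks disturbed, and the job was handed in at about 15 s of the 48 s allowed.

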